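Put up the splash shield at the flask heater and hold it

TASK

The clear splash shield is parked leaning against the flask heater with its orange side leg folded up. Swing the leg all the way down, past centre, until its spring holds it at the stop; then take the shield by its black carrying handle and bring it up off the heater, leaving its bottom tube where it stands on the bench, until it is upright with the foot of the leg on the bench. Finish while still holding it there so that it cannot tip back, for a colleague to clamp; leave the glass flask and the other things on the bench alone.

Things in the scene. Friction and masses are not known exactly. Their poses are not given: they have to be found in the camera images.
- shield_grip (a point): Centre of the black carrying handle, a round bar 18 mm thick and 140 mm long along y, on two posts 55 mm above the top rail, clear on both sides. Axes are the shield's: z up the panel (vertical when upright; leaning about 0.23 rad towards the heater at the start), x out of the panel towards the heater, y along it.
- shield_base (a point): Middle of the bottom tube, on its axis, 10 mm above the bench; 280 mm below the handle centre along the shield's z. Same axes as the handle.
- leg_hub (a point): Point where the leg's centre line meets its pivot on the hub, on the robot's side of the shield: in the shield's axes 28 mm in front of the bottom tube's axis (x = -0.028), y = -0.090, z = 0.138 above it. Shield axes. The steel hub, its coil spring and the stud that holds the spring (y = -0.12, z = 0.16) stand out from the frame to x = -0.055.
- leg_foot (a point): Centre of the black rubber ball, 18 mm thick, ending the leg: a straight orange rod 12 mm thick, 150 mm from hub to ball centre. Ball centre in shield axes from shield_base: folded (-0.043, 0.056, 0.171), nearly level across the panel on the robot's side; fully down (-0.088, -0.090, 0.001). With the leg down the ball meets the bench when the shield is upright (0.02 rad past, towards the robot).
- leg (a joint): Angle of the orange side leg: 0 folded, 1.816 rad fully down at its stop. It turns about the axis (-0.980, 0.128, 0.150) in shield axes through leg_hub, the foot swinging down and a little away from the panel. An over-centre spring pushes it back to 0 below about 0.75 rad and on to the stop above that; about 3 N on the middle of the rod overcome it.
- heater: Fixed white flask heater, a box 220 mm deep (x), 240 mm wide (y) and 150 mm high; origin at the centre of its underside; its front (-x) top edge carries the leaning shield.
- flask: Round glass flask, 100 mm across, with a stopper, seated in the middle of the heater's top; its top is 268 mm above the bench; origin at the bottom of the flask. Must not be touched.
- shield: Loose aluminium frame, 300 mm wide, 300 mm tall, about 0.8 kg, clear 4 mm panel on the heater side, top bent into a 66 mm hood over the heater (about 45 mm below the handle's centre). It stands on one round bottom tube 20 mm thick and cannot stand alone: even with its leg's foot on the bench it tips back onto the heater when let go. Origin and axes as shield_base.
- wash_bottle: White squeeze bottle with blue cap, 64 mm across, 200 mm tall, loose bystander; origin under its centre.
- beaker: Glass beaker, 70 mm across, 90 mm tall, loose bystander; origin under its centre.
- cork_ring: Cork ring, 100 mm across, 30 mm tall, loose bystander; origin under its centre.
- clamp: Grey screw clamp lying flat, about 85 by 140 mm, 14 mm tall, loose bystander; origin under its centre.

How it is judged:
On the way, in this order (a step that is already met when the one before it is completed fails the run):
1. the leg is swung down past centre to its stop (value of joint leg above 1.65 rad), for 0.2 s.
2. the shield is held upright off the heater, its leg's foot on the bench (contact force between the fingers and shield above 1.5 N and value of joint leg above 1.65 rad and angle between shield_grip's own z axis and vertical below 0.08 rad and height (world z) of leg_foot below 0.014 m and height (world z) of shield_base below 0.015 m and contact force between shield and heater below 0.1 N), for 0.3 s.
At the end, for the whole second after the job is handed in: The fingers hold the shield (contact of at least 1.5 N) while it stands upright within 0.08 rad, clear of the heater; the leg is down (joint above 1.65 rad) with its foot on the bench (within 5 mm); the bottom tube is on the bench (within 5 mm) and within 40 mm of where it started (all of step 2 and distance of shield_base from where it was at the start of the episode below 0.04 m); the arm keeps its last pose, push and grip.
It fails at once if the glass flask is touched (contact force between anything else and flask above 1 N).
It fails at once if the shield falls over (angle between shield_grip's own z axis and vertical above 0.6 rad).
It fails at once if a bystander is moved more than 30 mm or knocked over (distance of any of wash_bottle, beaker, cork_ring, clamp from where it was at the start of the episode above 0.03 m or angle between any of wash_bottle, beaker, cork_ring, clamp's own z axis and vertical above 0.4 rad).
It also fails if it takes over 48 s, if anything falls off the work surface, if the arm or the gripper's body presses on something with over 40 N, if the wrist force passes 120 N, or if a joint passes its speed limit or range.

ROBOT

A 6-joint arm with a two-finger parallel gripper is mounted at the origin on the work surface. World frame = base frame: x ahead of the robot, y to its left, z up, the work surface at z = 0. Lengths are in m, angles in rad, forces in N, time in s.
With the tool pointing down it reaches from about 0.325 to 0.9 m from the base axis. Payload 6.1 kg.
Tool frame: the origin (TCP) lies midway between the tips of the shut fingers; the grasp point (between the pads) lies 19 mm behind it (robot.tcp_to_grasp is the distance from the TCP to the grasp point, in m); y points along the fingers, x is the direction in which the jaws open and shut, and the axes are right-handed (so a half turn about y gives the same grasp; the last joint's range is limited). The gripper opens to 87 mm and grips with 3 to 60 N. Pads are 19 mm wide; open, the fingers measure 117 mm over their backs; the gripper's body (75 mm by 190 mm) begins 51 mm behind the grasp point.
Start: joints at [1.2, 0.22, 1.526, -0, 1.395, -0.126], TCP at [0.151, 0.606, 0.223] pointing down, gripper open.
Joint ranges: [-2.98, 2.98], [-0.91, 2.08], [0.09, 2.57], [-1.24, 4.39], [0.2, 2.65], [-2.68, 2.68]. Speed limits (rad/s): [2.57, 2.57, 3.01, 3.14, 3.14, 3.14].

INTERFACE

Orientations are given as a rotation vector (axis times angle).
In Python, from bench import robot gives the robot as it stands.
- The arm moves only by the tool send_rows, never from a script. Its argument "commands" is text: rows parted by semicolons, each of 6 numbers parted by spaces: the shift along the tool's x, y, z each as a share of 0.02 m, from -1 to 1, then the turn, a rotation vector about the tool's x, y, z each as a share of pi rad, from -1 to 1. In form: dx dy dz rx ry rz; .... A call has 1 to 10 rows; each row shifts and turns the commanded pose from where the row before left it, along the tool's axes as they then stand; what a row does not reach is not made up. A row lasts 1/12 s, in which the tool goes at most 41.7 mm and 7.16 degrees, less where a joint would pass 70% of its speed; a pose out of reach is approached as far as the arm can. A call with a number of a shift or a turn outside -1 to 1 is refused whole. A call with a gripper value outside its range is refused whole. "gripper" is the gripper command: -1 is fully open, 1 is shut, values between are in proportion, set as the call begins (left out, the last holds). The fingers move at their own pace and stop on an object; "newtons" is the grip in N (left out, the last holds). Time passes only in rows, so rows that do not move let the fingers close. It gives the time, the measured TCP pose, the force and the opening at its end, in the units of the state.
- robot.observe(): the state, without advancing time (a new reading comes with each control period).
- robot.camera(name): name is "side" or "top" or "wrist"; returns a dict with "image" (400x640x3 uint8, blue, green, red), "fx", "fy", "cx", "cy" (pixels), "R" (3x3) and "t" (3): a world point X has camera coordinates R X + t. Camera axes: x right, y down, z forward; pixel columns grow to the right and rows downward; lengths in m; the calibration is good to about 2 mm. A picture is of the moment at which its call begins. There is no depth.
- robot.sign_off(): hands the job in, once; it reports no verdict.
The state is a dict: "time": time; "qpos": joint angles; "dq": joint speeds; "joint_efforts": joint torques, N m; "tcp_pos": TCP position; "ee_rot": TCP orientation; "force": force on the tool from outside, world axes, zero at the start; "torque": the same for the moment, N m; "gripper_width": finger opening in m.
Only numpy, scipy, OpenCV 4.12 (cv2) and the standard library are available. Lean on these libraries where they do the work, as an engineer would, in place of code of your own. Each camera call takes 0.05 s, during which the arm holds its last target.

## Working session

There is one attempt and no reset: what is moved stays moved. The work goes in short steps, Python scripts to look and compute and a tool call to move; the robot and the scene stay as the last step left them, time stands still between calls to the robot, and variables do not carry over. Pictures are saved under pics/ and viewed, and the job is handed in when it is done.

Besides the shell and the picture viewer there is one more tool, called after "Call:" as a command line: name --argument value ..., lists and objects as JSON in quotes. send_rows: Moves the arm, as the interface text tells. Its arguments: {"type":"object","properties":{"commands":{"type":"string"},"gripper":{"type":"number"},"newtons":{"type":"number"}},"required":["commands"]}

```bash
mkdir -p pics; ls; python3 - <<'E'
from bench import robot
import cv2,pickle
s=robot.observe(); print({k:s[k] for k in s})
C={}
for n in ["side","top","wrist"]:
    c=robot.camera(n); cv2.imwrite(f"pics/{n}0.png",c["image"]); C[n]=c
    print(n,c["fx"],c["fy"],c["cx"],c["cy"],c["R"],c["t"])
pickle.dump(C,open("c0.pkl","wb"))
E
```

```text
pics
{'time': 0.0, 'qpos': array([ 1.19991829e+00,  2.21227052e-01,  1.52757125e+00,  1.40830591e-05,
        1.39466301e+00, -1.26079319e-01]), 'dq': array([-0.00016521,  0.00012339,  0.00034257,  0.00034556, -0.00012957,
        0.00012969]), 'joint_efforts': array([-1.23571146e-03, -4.94599521e+01, -3.87376928e+01,  6.97479816e-02,
        5.72219258e-02, -1.43739926e-04]), 'tcp_pos': array([0.15124703, 0.60581644, 0.22145775]), 'ee_rot': array([-1.31607617, -1.02578841,  1.02847991]), 'force': array([ 1.27684295,  0.51833215, -0.26302775]), 'torque': array([ 0.03960719, -0.0265654 ,  0.05707548]), 'gripper_width': 0.08715785021722035}
side 449.42197729402636 449.42197729402636 325.8091994845877 193.9694704283725 [[ 0.98579803 -0.1671695   0.01601884]
 [-0.11114949 -0.72098923 -0.68397392]
 [ 0.12588899  0.67247965 -0.72933057]] [-0.58067299  0.17971908  1.49536857]
top 487.09658498641505 487.09658498641505 318.3838302980539 198.7250118730768 [[-0.02805705 -0.99959252 -0.00525374]
 [-0.97431935  0.02852161 -0.22335694]
 [ 0.22341577 -0.00114791 -0.97472256]] [-0.00348765  0.60831157  1.51570102]
wrist 359.87909466732054 359.87909466732054 319.8417230902652 195.6804354244395 [[ 0.2429582   0.97003239 -0.00290993]
 [ 0.9353189  -0.23346624  0.26584218]
 [ 0.25719616 -0.06731025 -0.96401217]] [-0.62339051 -0.03110704  0.39161024]
```

View pics/side0.png

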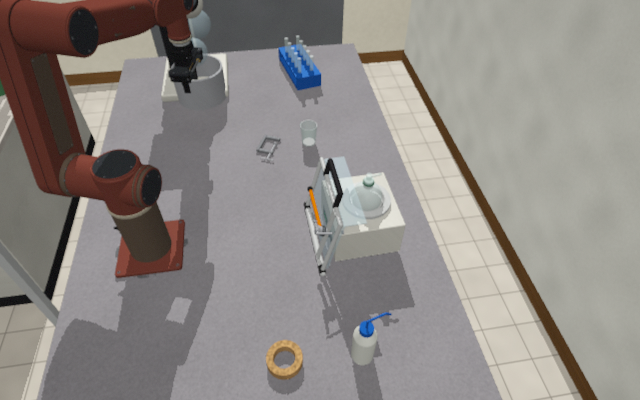

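View pics/top0.png

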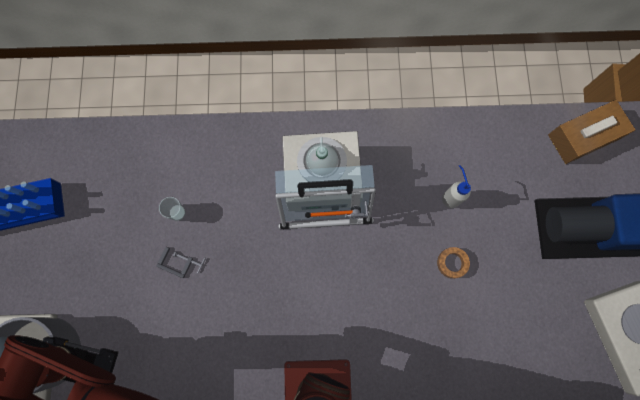

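View pics/wrist0.png

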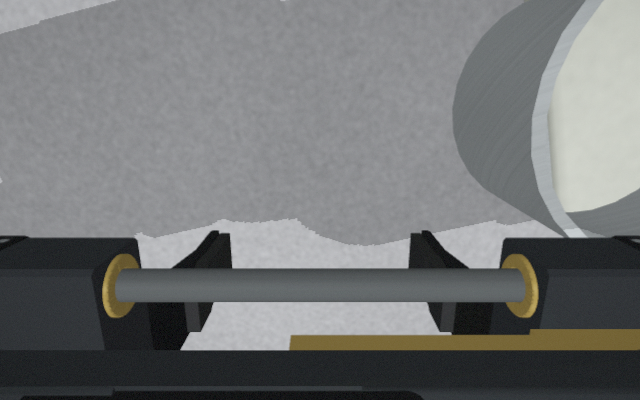

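```bash
python3 - <<'E'
import cv2
a=cv2.imread("pics/side0.png")[145:285,270:420]; cv2.imwrite("pics/side0c.png",cv2.resize(a,None,fx=4,fy=4,interpolation=cv2.INTER_CUBIC))
a=cv2.imread("pics/top0.png")[125:240,265:390]; cv2.imwrite("pics/top0c.png",cv2.resize(a,None,fx=5,fy=5,interpolation=cv2.INTER_CUBIC))
E
```

```text
(no output)
```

View pics/side0c.png

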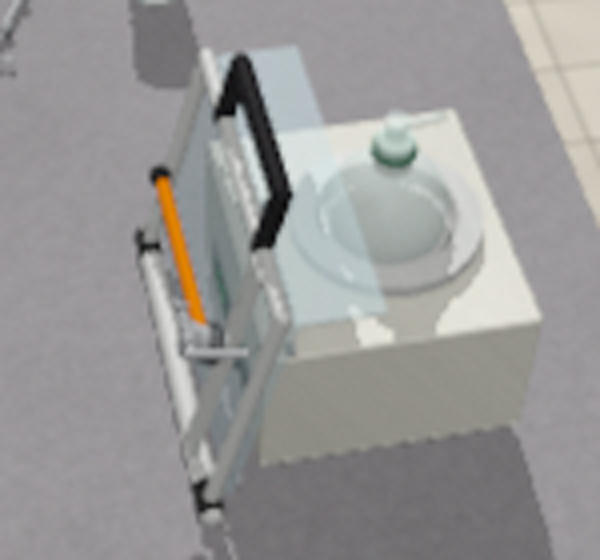

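View pics/top0c.png

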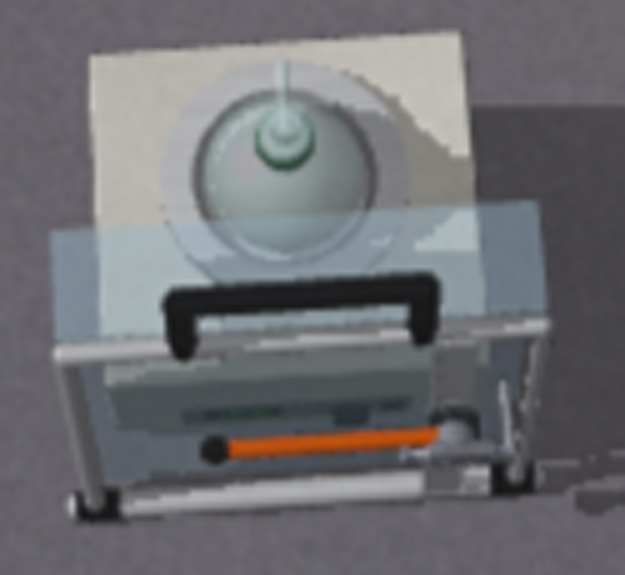

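```bash
cat > h.py <<'E'
import numpy as np,pickle,cv2
from scipy.optimize import least_squares
from scipy.spatial.transform import Rotation as Ro
C=pickle.load(open("c0.pkl","rb"))
def proj(c,X):
    X=np.atleast_2d(X); p=X@c["R"].T+c["t"]; return np.c_[c["fx"]*p[:,0]/p[:,2]+c["cx"],c["fy"]*p[:,1]/p[:,2]+c["cy"]]
def shield(x,y,yaw,tilt): # R, origin ; tilt + = lean toward +x
    return Ro.from_euler('z',yaw)*Ro.from_euler('y',tilt), np.array([x,y,.01])
P={'hl':(0,.07,.28),'hr':(0,-.07,.28),'foot':(-.043,.056,.171),'tl':(0,.15,0),'tr':(0,-.15,0),'rl':(0,.15,.225),'rr':(0,-.15,.225)}
def fit(obs,C=C,P=P):
    def f(v):
        R,o=shield(*v); r=[]
        for cam,k,u,w in obs: r+=list(proj(C[cam],R.apply(P[k])+o)[0]-(u,w))
        return r
    s=least_squares(f,[.6,0,0,.23],loss='soft_l1'); return s.x,np.array(f(s.x)).reshape(-1,2)
E
cat >f0.py <<'E'
from h import *
t=lambda k,u,v:("top",k,(u+.5)/5-.5+265,(v+.5)/5-.5+125)
s=lambda k,u,v:("side",k,(u+.5)/4-.5+270,(v+.5)/4-.5+145)
obs=[t('hl',172,300),t('hr',430,285),t('foot',215,450),t('tl',75,505),t('tr',540,482),t('rl',58,353),t('rr',548,325),
s('hl',240,62),s('hr',283,195),s('foot',160,175),s('tl',145,238),s('tr',211,515),s('rl',207,55),s('rr',285,318)]
v,r=fit(obs); print(v)
for o,e in zip(obs,r): print(o[:2],e.round(1))
R,o=shield(*v)
for n,p in dict(P,hub=(-.028,-.09,.138),down=(-.088,-.09,.001),grip=(0,0,.28)).items(): print(n,(R.apply(p)+o).round(4))
E
python3 f0.py
```

```text
[ 0.53811083 -0.04236241  0.03186024  0.2383037 ]
('top', 'hl') [ 1.1 -0.2]
('top', 'hr') [-1.  -0.1]
('top', 'foot') [-0.3 -0.5]
('top', 'tl') [ 1. -0.]
('top', 'tr') [-2.3 -0.8]
('top', 'rl') [-2.4 -0.2]
('top', 'rr') [ 1.9 -0.7]
('side', 'hl') [0.2 0.9]
('side', 'hr') [-0.6  0.2]
('side', 'foot') [-0.3  0.3]
('side', 'tl') [-0.2 -0.2]
('side', 'tr') [-0.7 -0.3]
('side', 'rl') [-0.8 -1.1]
('side', 'rr') [-0.1  3.1]
hl [0.6019 0.0297 0.2821]
hr [ 0.6064 -0.1102  0.2821]
foot [0.5349 0.0136 0.1863]
tl [0.5333 0.1076 0.01  ]
tr [ 0.5429 -0.1923  0.01  ]
rl [0.5864 0.1093 0.2286]
rr [ 0.596  -0.1906  0.2286]
hub [ 0.5463 -0.1321  0.1507]
down [ 0.4557 -0.135   0.0317]
grip [ 0.6042 -0.0403  0.2821]
```

```bash
cat >> h.py <<'E'
def rows(s,pos,Rt,n):
    """per-row tool-axis increments to go from state s to pose in n rows (straight line, constant rotation rate)"""
    R0=Ro.from_rotvec(s["ee_rot"]); rv=(R0.inv()*Rt).as_rotvec()
    d=(np.array(pos)-s["tcp_pos"])/n; out=[]
    for i in range(n):
        Ri=R0*Ro.from_rotvec(rv*i/n); out.append(np.r_[Ri.inv().apply(d)/.02,rv/n/np.pi])
    return np.array(out)
def tool(fwd,jaw):
    """R with tool y=fwd, x=jaw"""
    y=np.array(fwd,float);y/=np.linalg.norm(y);x=np.array(jaw,float);x-=y*(x@y);x/=np.linalg.norm(x)
    return Ro.from_matrix(np.c_[x,y,np.cross(x,y)])
def legpts(v,a,s):
    R,o=shield(*v); hub=np.array([-.028,-.09,.138]); f=np.array([-.043,.056,.171])-hub
    ax=np.array([-.98,.128,.15]);ax/=np.linalg.norm(ax)
    d=Ro.from_rotvec(ax*a).apply(f); 
    return R.apply(hub+d*s/np.linalg.norm(f))+o, R.apply(np.cross(ax,d)/np.linalg.norm(f))
V0=[.5381,-.0424,.0319,.2383]
E
python3 - <<'E'
from h import *
from bench import robot
s=robot.observe();R=Ro.from_rotvec(s["ee_rot"]);print(R.as_matrix().round(3))
for a in (0,.3,.6,.75,.9,1.1,1.3,1.6,1.816):
    p,t=legpts(V0,a,.1); print(a,p.round(3),t.round(2),(p-t*.016).round(3),legpts(V0,a,.15)[0].round(3))
c=np.cos(np.radians(45))
T=tool([c,0,-c],[0,1,0]);T2=tool([c,0,-c],[0,-1,0])
print((R.inv()*T).as_rotvec(),(R.inv()*T2).as_rotvec())
E
```

```text
[[ 0.242 -0.001 -0.97 ]
 [ 0.97  -0.001  0.242]
 [-0.002 -1.     0.   ]]
0 [ 0.539 -0.035  0.174] [-0.34  0.19 -0.88] [ 0.544 -0.038  0.189] [0.535 0.013 0.186]
0.3 [ 0.528 -0.034  0.148] [-0.37 -0.1  -0.89] [ 0.534 -0.032  0.162] [0.519 0.015 0.146]
0.6 [ 0.517 -0.041  0.122] [-0.37 -0.38 -0.81] [ 0.523 -0.035  0.135] [0.502 0.004 0.108]
0.75 [ 0.511 -0.048  0.11 ] [-0.36 -0.5  -0.74] [ 0.517 -0.04   0.122] [ 0.494 -0.006  0.09 ]
0.9 [ 0.506 -0.056  0.1  ] [-0.34 -0.62 -0.66] [ 0.511 -0.046  0.11 ] [ 0.486 -0.018  0.074]
1.1 [ 0.5   -0.07   0.088] [-0.3  -0.75 -0.53] [ 0.504 -0.058  0.096] [ 0.476 -0.039  0.056]
1.3 [ 0.494 -0.086  0.079] [-0.24 -0.86 -0.37] [ 0.498 -0.072  0.085] [ 0.468 -0.063  0.043]
1.6 [ 0.488 -0.114  0.072] [-0.15 -0.95 -0.11] [ 0.491 -0.098  0.073] [ 0.459 -0.104  0.032]
1.816 [ 0.486 -0.134  0.071] [-0.07 -0.96  0.08] [ 0.487 -0.119  0.07 ] [ 0.456 -0.135  0.031]
[-0.78176641 -0.23149289 -0.09754114] [ 0.13914011  2.69081852 -1.11517121]
```

Call:
send_rows --commands "0 0 0 0 -0.03 0; 0 0 0 0 -0.03 0; 0 0 0 0 -0.03 0; -0.8 -0.4 -0.3 0 0 0; -0.8 -0.4 -0.3 0 0 0; -0.8 -0.4 -0.3 0 0 0; -0.8 -0.4 -0.3 0 0 0; -0.8 -0.4 -0.3 0 0 0; -0.8 -0.4 -0.3 0 0 0; -0.8 -0.4 -0.3 0 0 0" --gripper 1 --newtons 20

```text
time: 0.98
tcp_pos: [0.1978, 0.4951, 0.2785]
ee_rot: [-1.191, -1.237, 1.238]
force: [0.2, 0.4, 0.8]
gripper_width: 0.0284
```

Call:
send_rows --commands "-0.8 -0.1 -0.3 0 0 0; -0.8 -0.1 -0.3 0 0 0; -0.8 -0.1 -0.3 0 0 0; -0.8 -0.1 -0.3 0 0 0; -0.8 -0.1 -0.3 0 0 0; -0.8 -0.1 -0.3 0 0 0; -0.8 -0.1 -0.3 0 0 0; -0.8 -0.1 -0.3 0 0 0; -0.8 -0.1 -0.3 0 0 0; -0.8 -0.1 -0.3 0 0 0"

```text
time: 1.82
tcp_pos: [0.2638, 0.3375, 0.2984]
ee_rot: [-1.191, -1.237, 1.238]
force: [-0.1, 0.4, -0.1]
gripper_width: 0.0006
```

Call:
send_rows --commands "-0.8 0 -0.3 0 0 0; -0.8 0 -0.3 0 0 0; -0.8 0 -0.3 0 0 0; -0.8 0 -0.3 0 0 0; -0.8 0 -0.3 0 0 0; -0.8 0 -0.3 0 0 0; -0.8 0 -0.3 0 0 0; -0.8 0 -0.3 0 0 0; -0.8 0 -0.3 0 0 0; -0.8 0 -0.3 0 0 0"

```text
time: 2.65
tcp_pos: [0.3298, 0.18, 0.2984]
ee_rot: [-1.191, -1.237, 1.237]
force: [0.4, 0.2, 0.4]
gripper_width: 0.0005
```

Call:
send_rows --commands "-0.9 0.1 -0.26 0 0 0; -0.9 0.1 -0.26 0 0 0; -0.9 0.1 -0.26 0 0 0; -0.9 0.1 -0.26 0 0 0; -0.9 0.1 -0.26 0 0 0; -0.9 0.1 -0.26 0 0 0; -0.9 0.1 -0.26 0 0 0; -0.9 0.1 -0.26 0 0 0; -0.9 0.1 -0.26 0 0 0; -0.9 0.1 -0.26 0 0 0"

```text
time: 3.48
tcp_pos: [0.3885, 0.002, 0.2783]
ee_rot: [-1.191, -1.237, 1.237]
force: [0.4, 0.4, 0.2]
gripper_width: 0.0005
```

Call:
send_rows --commands "-0.9 0 -0.26 0 0 0; -0.9 0 -0.26 0 0 0; 0 0 0 -0.031 0 0; 0 0 0 -0.031 0 0; 0 0 0 -0.031 0 0; 0 0 0 -0.031 0 0; 0 0 0 -0.031 0 0; 0 0 0 -0.031 0 0; 0 0 0 -0.031 0 0; 0 0 0 -0.031 0 0"

```text
time: 4.32
tcp_pos: [0.4604, -0.0465, 0.2764]
ee_rot: [-1.689, -1.777, 0.771]
force: [0.7, 0.6, -0.0]
gripper_width: 0.0005
```

```bash
cat > look.py <<'E'
import sys,cv2,pickle
from h import *
from bench import robot
tag=sys.argv[1]; 
s=robot.observe(); R=Ro.from_rotvec(s["ee_rot"]); print(s["time"],s["tcp_pos"].round(4),s["force"].round(1),s["gripper_width"].round(4)); print(R.as_matrix().round(3)); print(s["qpos"].round(2))
box={"side":(250,110,200,150),"top":(245,110,160,120)}
im=[]
for n in sys.argv[2:] or ["side","top"]:
    c=robot.camera(n)["image"]; cv2.imwrite(f"pics/{n}{tag}.png",c)
    if n in box:
        x,y,w,h=box[n]; im.append(cv2.resize(c[y:y+h,x:x+w],(800,600),interpolation=cv2.INTER_CUBIC)); cv2.imwrite(f"pics/{n}{tag}c.png",im[-1])
E
python3 look.py 1
python3 - <<'E'
from h import *
from bench import robot
s=robot.observe();R=Ro.from_rotvec(s["ee_rot"])
d=np.array([.507,-.035,.236])-s["tcp_pos"]; print((R.inv().apply(d)/.02).round(2))
E
```

```text
[ 0.44  3.09 -0.37]Traceback (most recent call last):
  File "look.py", line 5, in <module>
    s=robot.observe(); R=Ro.from_rotvec(s["ee_rot"]); print(s["time"],s["tcp_pos"].round(4),s["force"].round(1),s["gripper_width"].round(4)); print(R.as_matrix().round(3)); print(s["qpos"].round(2))
                                                                                                                ^^^^^^^^^^^^^^^^^^^^^^^^
AttributeError: 'float' object has no attribute 'round'
```

```bash
sed -i 's/s\["gripper_width"\].round(4)/round(s["gripper_width"],4)/' look.py; python3 look.py 1
```

```text
4.3167 [ 0.4604 -0.0465  0.2764] [ 0.7  0.6 -0. ] 0.0005
[[-0.046  0.674 -0.737]
 [ 0.999  0.039 -0.026]
 [ 0.011 -0.737 -0.675]]
[-0.59 -0.91  2.45  0.5   1.03 -2.34]
```

View pics/side1c.png

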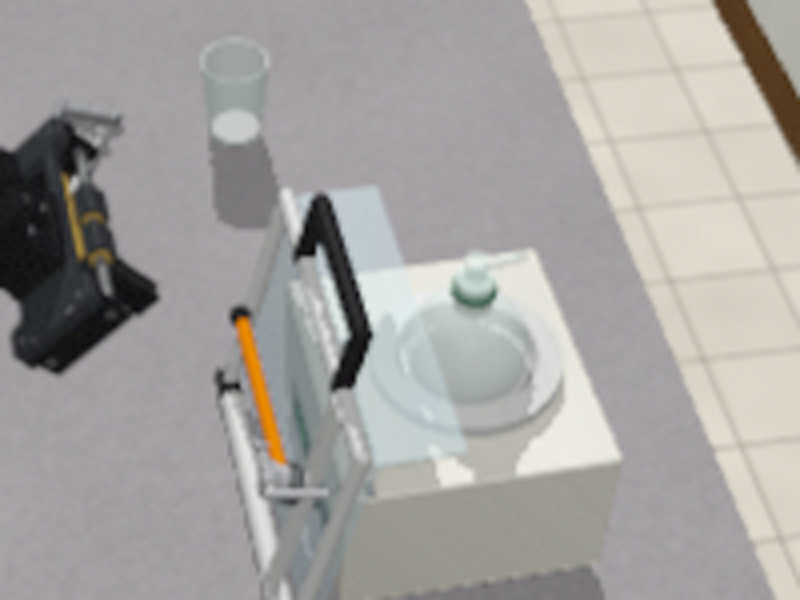

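Call:
send_rows --commands "0.2 0.8 -0.2 0 0 0; 0.2 0.8 -0.2 0 0 0; 0 0.8 0 0 0 0; 0 0.7 0 0 0 0; 0 0 0 0 0 0"

```text
time: 4.83
tcp_pos: [0.5063, -0.0338, 0.2339]
ee_rot: [-1.679, -1.774, 0.778]
force: [-0.4, 0.4, -0.4]
gripper_width: 0.0004
```

```bash
python3 look.py 2
```

```text
4.8333 [ 0.5063 -0.0338  0.2339] [-0.4  0.4 -0.4] 0.0004
[[-0.049  0.667 -0.743]
 [ 0.999  0.043 -0.028]
 [ 0.013 -0.744 -0.668]]
[-0.46 -0.69  2.42  0.48  0.8  -2.3 ]
```

View pics/side2c.png

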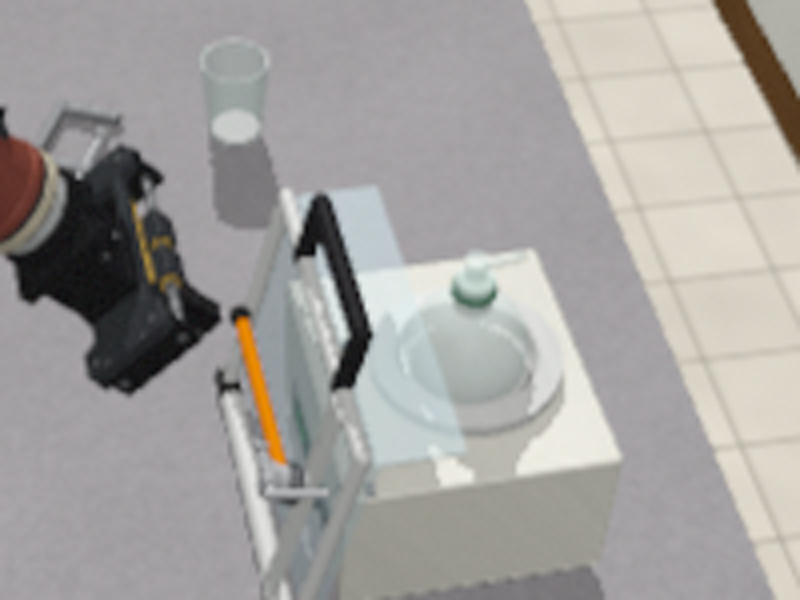

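View pics/top2c.png

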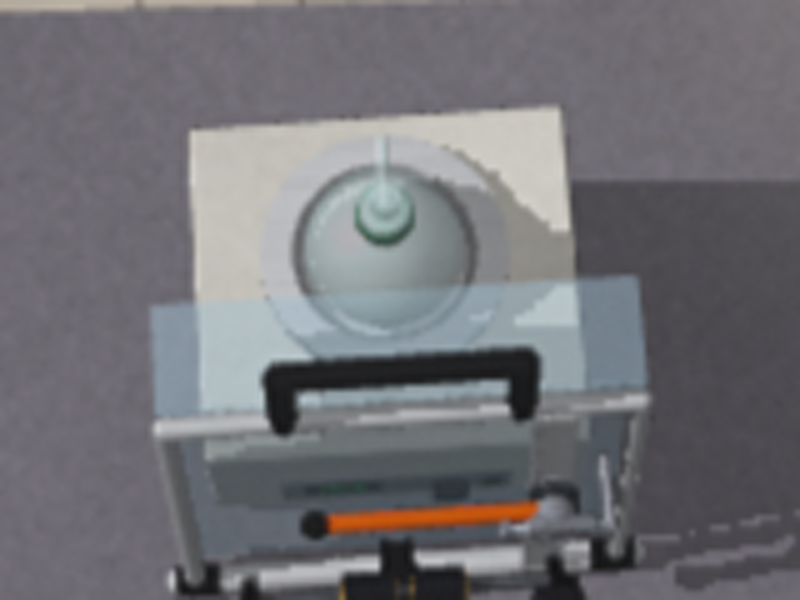

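Call:
send_rows --commands "0 0.9 0 0 0 0; 0 0.9 0 0 0 0; 0 0.9 0 0 0 0; 0 0.7 0 0 0 0; 0 0 0 0 0 0"

```text
time: 5.35
tcp_pos: [0.5526, -0.0323, 0.1852]
ee_rot: [-1.684, -1.775, 0.775]
force: [0.6, -1.2, 0.2]
gripper_width: 0.0005
```

```bash
python3 look.py 3
```

```text
5.35 [ 0.5526 -0.0323  0.1852] [ 0.6 -1.2  0.2] 0.0005
[[-0.047  0.67  -0.741]
 [ 0.999  0.041 -0.027]
 [ 0.012 -0.741 -0.671]]
[-0.39 -0.44  2.38  0.55  0.59 -2.36]
```

View pics/side3c.png

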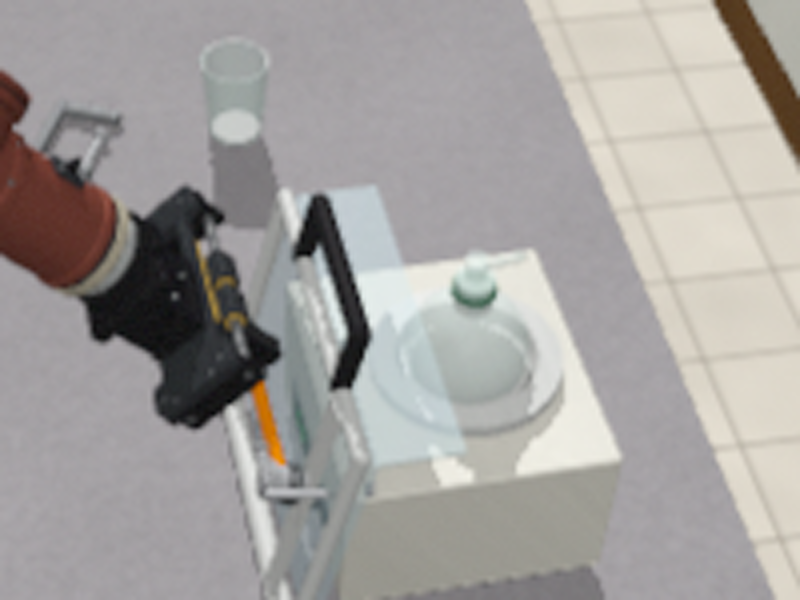

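View pics/top3c.png

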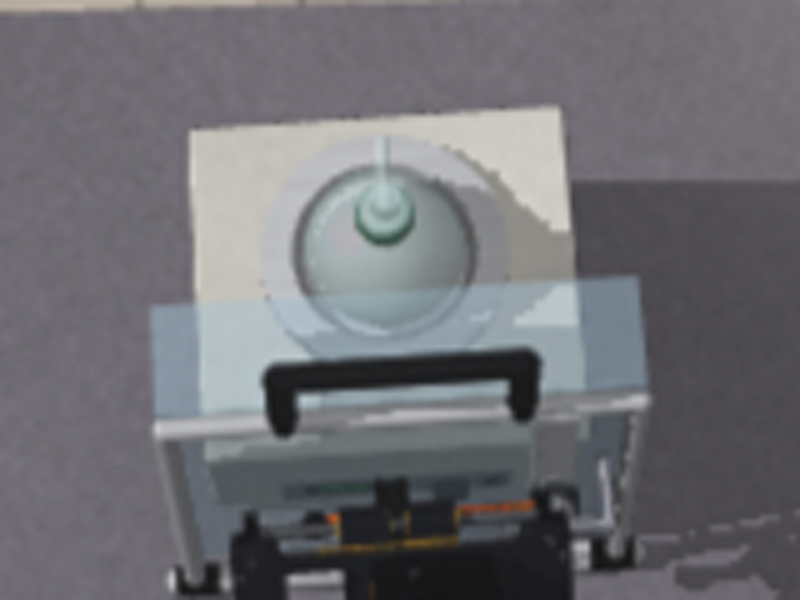

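Call:
send_rows --commands "0 0.3 0.56 0 0 0; -0.06 0.3 0.56 0 0 0; -0.06 0.3 0.56 0 0 0; -0.06 0.3 0.56 0 0 0; -0.06 0.3 0.56 0 0 0"

```text
time: 5.87
tcp_pos: [0.5319, -0.0381, 0.128]
ee_rot: [-1.688, -1.778, 0.773]
force: [1.8, -0.3, 0.5]
gripper_width: 0.0006
```

```bash
python3 look.py 4
```

```text
5.8667 [ 0.5319 -0.0381  0.128 ] [ 1.8 -0.3  0.5] 0.0006
[[-0.047  0.674 -0.737]
 [ 0.999  0.039 -0.028]
 [ 0.01  -0.738 -0.675]]
[-0.43 -0.4   2.47  0.72  0.5  -2.59]
```

View pics/side4c.png

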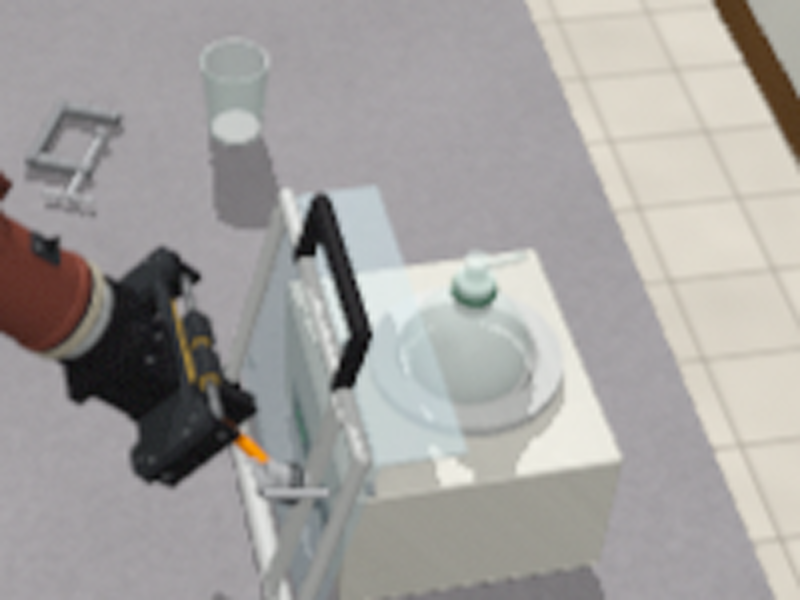

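View pics/top4c.png

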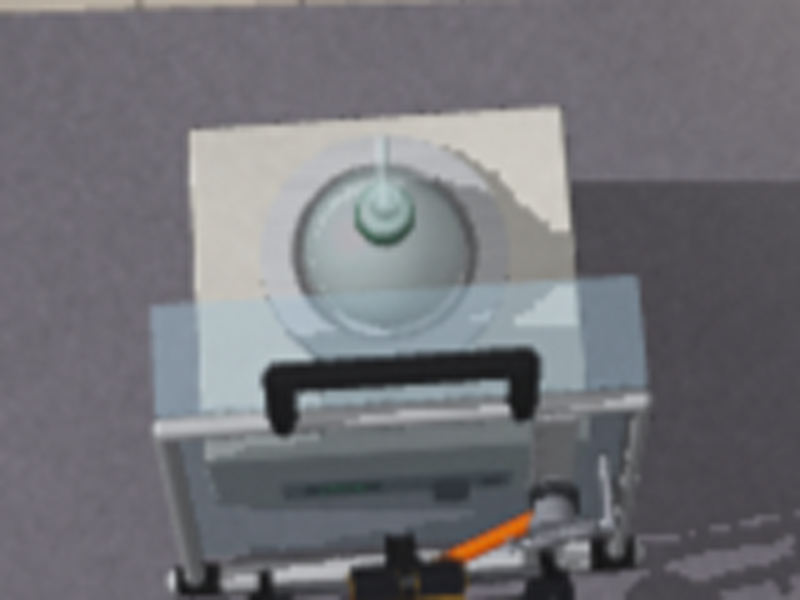

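Call:
send_rows --commands "0 0 0 0 0.035 0; 0 0 0 0 0.035 0; -0.22 0.1 0.16 0 0.03 0; -0.22 0.1 0.16 0 0.03 0; -0.22 0.1 0.16 0 0.03 0; -0.22 0.1 0.16 0 0.03 0; -0.25 0.1 0.16 0 0 0; -0.25 0.1 0.16 0 0 0"

```text
time: 6.63
tcp_pos: [0.5198, -0.055, 0.0996]
ee_rot: [-1.688, -1.355, 0.222]
force: [-0.3, -0.1, -0.0]
gripper_width: 0.0004
```

```bash
python3 look.py 5
```

```text
6.6333 [ 0.5198 -0.055   0.0996] [-0.3 -0.1 -0. ] 0.0004
[[ 0.376  0.674 -0.636]
 [ 0.842  0.04   0.539]
 [ 0.388 -0.738 -0.552]]
[-0.5  -0.35  2.51  0.87  0.49 -2.2 ]
```

View pics/side5c.png

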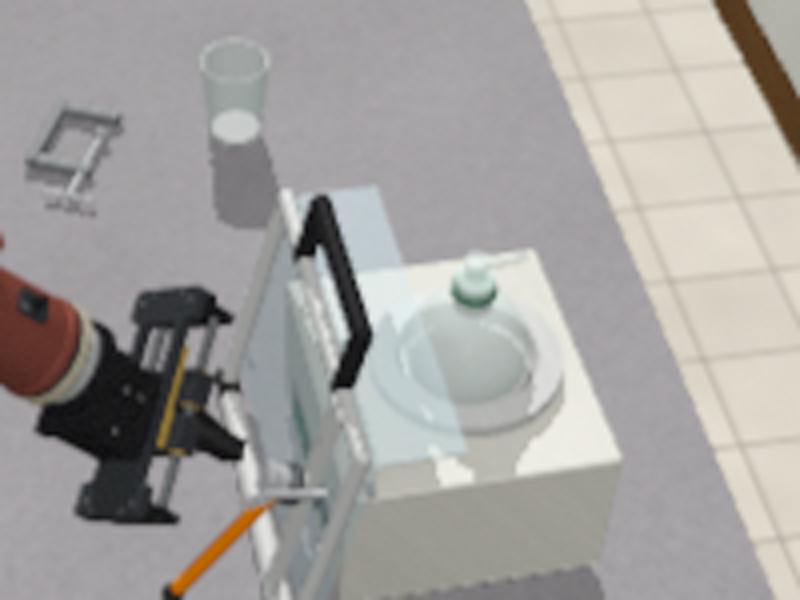

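View pics/top5c.png

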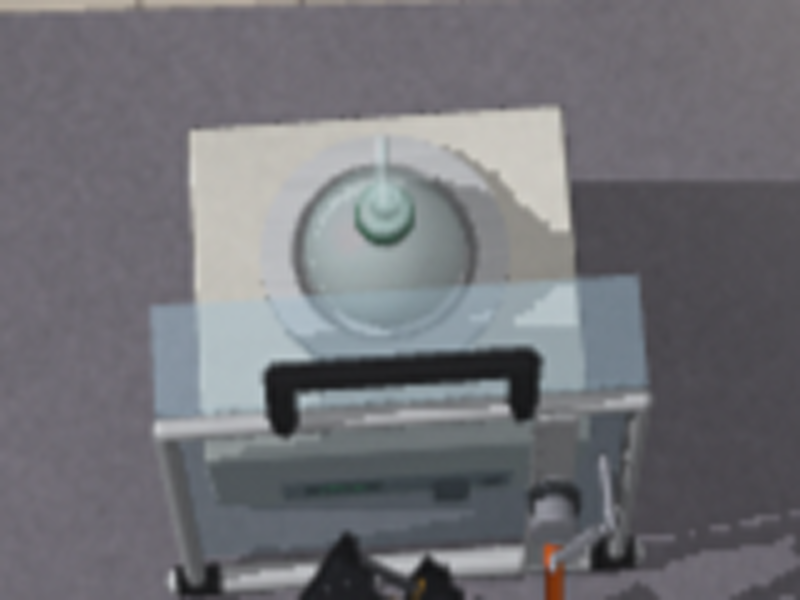

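```bash
python3 - <<'E'
from h import *
for a in (1.2,1.5,1.65,1.816): print(a,proj(C["side"],legpts(V0,a,.15)[0]),legpts(V0,a,.15)[0])
E
```

```text
1.2 [[293.66990825 233.37431071]] [ 0.47193124 -0.05066586  0.04912636]
1.5 [[292.13343711 245.98604099]] [ 0.46163041 -0.09007601  0.03429536]
1.65 [[291.84899693 251.92825268]] [ 0.45809495 -0.11130102  0.03121991]
1.816 [[291.93289012 258.04313765]] [ 0.45557295 -0.13521777  0.03132285]
```

View pics/side5.png

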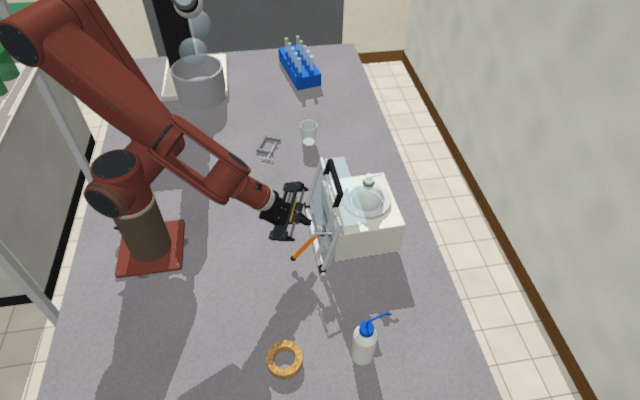

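Call:
send_rows --commands "0 -0.8 0 0 0 0; 0 -0.8 0 0 0 0; 0 -0.8 0 0 0 0" --gripper 0

```text
time: 6.98
tcp_pos: [0.4863, -0.0564, 0.1342]
ee_rot: [-1.686, -1.352, 0.224]
force: [0.6, 0.9, 0.0]
gripper_width: 0.0132
```

```bash
python3 - <<'E'
from h import *
from bench import robot
s=robot.observe();print(s["tcp_pos"],s["qpos"].round(2))
R,o=shield(*V0); M=R.as_matrix(); T=Ro.from_matrix(np.c_[M[:,0],-M[:,2],M[:,1]])
for Rt in (T,T*Ro.from_euler('y',np.pi)):
  rv=(Ro.from_rotvec(s["ee_rot"]).inv()*Rt).as_rotvec(); print(rv,np.degrees(np.linalg.norm(rv)))
print(rows(s,[.43,-.05,.26],T,16).round(3).tolist())
E
```

```text
[ 0.48632514 -0.05643351  0.13416452] [-0.57 -0.59  2.57  0.71  0.65 -2.04]
[0.46033464 0.90517379 0.90296432] 77.85887483482476
[ 1.04724712 -1.95114149 -0.53389056] 130.51267729476803
[[0.103, -0.408, -0.093, 0.009, 0.018, 0.018], [0.084, -0.416, -0.076, 0.009, 0.018, 0.018], [0.064, -0.422, -0.06, 0.009, 0.018, 0.018], [0.043, -0.427, -0.044, 0.009, 0.018, 0.018], [0.021, -0.43, -0.03, 0.009, 0.018, 0.018], [-0.002, -0.431, -0.017, 0.009, 0.018, 0.018], [-0.025, -0.431, -0.006, 0.009, 0.018, 0.018], [-0.05, -0.428, 0.005, 0.009, 0.018, 0.018], [-0.074, -0.425, 0.013, 0.009, 0.018, 0.018], [-0.099, -0.419, 0.021, 0.009, 0.018, 0.018], [-0.124, -0.412, 0.026, 0.009, 0.018, 0.018], [-0.148, -0.404, 0.03, 0.009, 0.018, 0.018], [-0.173, -0.394, 0.033, 0.009, 0.018, 0.018], [-0.197, -0.382, 0.034, 0.009, 0.018, 0.018], [-0.22, -0.37, 0.033, 0.009, 0.018, 0.018], [-0.242, -0.356, 0.03, 0.009, 0.018, 0.018]]
```

Call:
send_rows --commands "0 -0.2 -0.2 0.02 0.02 0.02; 0 -0.3 -0.2 0.02 0.02 0.02; 0 -0.4 0 0.02 0.02 0.02; 0 -0.4 0 0.01 0.02 0.02; 0 -0.4 0 0 0.02 0.02; 0 -0.4 0 0 0.02 0.02"

```text
time: 7.48
tcp_pos: [0.4715, -0.0594, 0.1716]
ee_rot: [-1.708, -0.769, 0.252]
force: [-0.3, 0.6, -1.6]
gripper_width: 0.0426
```

```bash
cat > plan.py <<'E'
import sys
from h import *
from bench import robot
def T_of(v):
    M=shield(*v)[0].as_matrix(); return Ro.from_matrix(np.c_[M[:,0],-M[:,2],M[:,1]])
if __name__=="__main__":
    p=[float(a) for a in sys.argv[1:4]]; n=int(sys.argv[4]); tilt=float(sys.argv[5])
    s=robot.observe();print(s["tcp_pos"],s["qpos"].round(2))
    for r in rows(s,p,T_of([0,0,.0319,tilt]),n).round(3).tolist(): print(r)
E
python3 look.py 6; python3 plan.py .43 -.05 .28 10 .238
```

```text
7.4833 [ 0.4715 -0.0594  0.1716] [-0.3  0.6 -1.6] 0.0426
[[ 0.759  0.357 -0.544]
 [ 0.609 -0.096  0.787]
 [ 0.228 -0.929 -0.291]]
[-0.3  -0.43  2.27  0.02  0.93 -0.95]
[ 0.47328073 -0.05796985  0.17281393] [-0.3  -0.43  2.27  0.02  0.93 -0.96]
[-0.015, -0.579, -0.007, 0.009, 0.019, 0.018]
[-0.047, -0.577, 0.008, 0.009, 0.019, 0.018]
[-0.079, -0.573, 0.021, 0.009, 0.019, 0.018]
[-0.112, -0.567, 0.032, 0.009, 0.019, 0.018]
[-0.146, -0.559, 0.041, 0.009, 0.019, 0.018]
[-0.179, -0.549, 0.048, 0.009, 0.019, 0.018]
[-0.212, -0.537, 0.052, 0.009, 0.019, 0.018]
[-0.244, -0.523, 0.054, 0.009, 0.019, 0.018]
[-0.275, -0.507, 0.054, 0.009, 0.019, 0.018]
[-0.306, -0.489, 0.052, 0.009, 0.019, 0.018]
```

View pics/side6c.png

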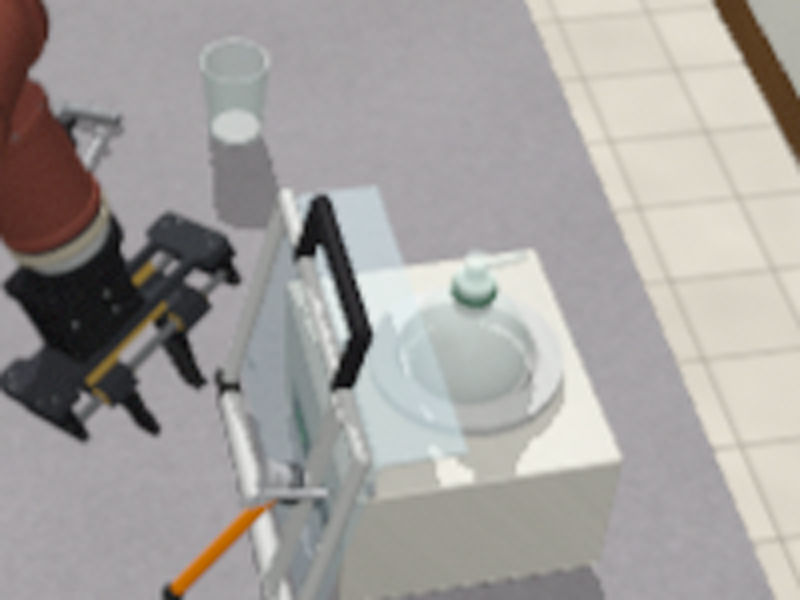

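Call:
send_rows --commands "-0.1 -0.6 0.1 0.009 0.019 0.018; -0.1 -0.6 0.1 0.009 0.019 0.018; -0.1 -0.6 0.1 0.009 0.019 0.018; -0.1 -0.6 0.03 0.009 0.019 0.018; -0.15 -0.6 0.04 0.009 0.019 0.018; -0.2 -0.6 0.05 0.009 0.019 0.018; -0.2 -0.6 0.05 0.009 0.019 0.018; -0.2 -0.6 0.05 0.009 0.019 0.018; -0.2 -0.6 0.05 0.009 0.019 0.018; -0.2 -0.6 0.05 0.009 0.019 0.018"

```text
time: 8.42
tcp_pos: [0.4275, -0.0457, 0.2848]
ee_rot: [-1.567, 0.186, 0.213]
force: [-0.2, -0.2, -0.9]
gripper_width: 0.0433
```

```bash
python3 plan.py .621 -.040 .365 10 .238; python3 look.py 7
```

```text
[ 0.4274624  -0.04565709  0.28481382] [-0.24 -0.07  1.74 -0.07  1.72 -0.26]
[0.836, -0.631, 0.01, 0.0, -0.0, -0.001]
[0.837, -0.63, 0.009, 0.0, -0.0, -0.001]
[0.838, -0.629, 0.007, 0.0, -0.0, -0.001]
[0.839, -0.627, 0.006, 0.0, -0.0, -0.001]
[0.84, -0.626, 0.005, 0.0, -0.0, -0.001]
[0.841, -0.625, 0.004, 0.0, -0.0, -0.001]
[0.842, -0.623, 0.002, 0.0, -0.0, -0.001]
[0.843, -0.622, 0.001, 0.0, -0.0, -0.001]
[0.844, -0.621, -0.0, 0.0, -0.0, -0.001]
[0.845, -0.619, -0.001, 0.0, -0.0, -0.001]
8.4167 [ 0.4275 -0.0457  0.2848] [-0.2 -0.2 -0.9] 0.0433
[[ 0.968 -0.251 -0.017]
 [ 0.016 -0.008  1.   ]
 [-0.251 -0.968 -0.004]]
[-0.24 -0.07  1.74 -0.07  1.72 -0.26]
```

View pics/side7c.png

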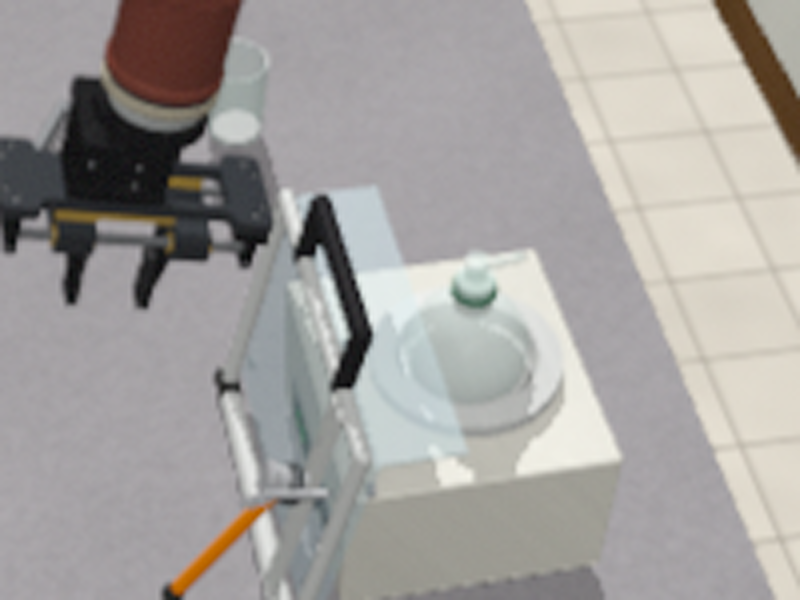

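View pics/top7c.png

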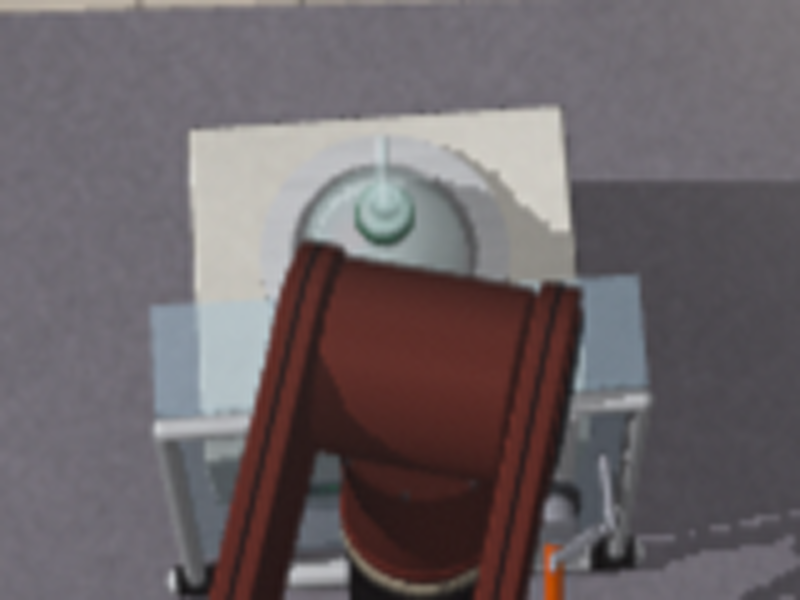

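Call:
send_rows --commands "0.3 -1 0 0 0 0; 0.3 -1 0 0 0 0; 0.3 -1 0 0 0 0; 0.3 -1 0 0 0 0; 0.8 -0.3 0 0 0 0; 0.8 -0.3 0 0 0 0; 0.8 -0.3 0 0 0 0; 0.8 -0.3 0 0 0 0; 0.8 -0.3 0 0 0 0; 0.8 -0.3 0 0 0 0"

```text
time: 9.35
tcp_pos: [0.5733, -0.0429, 0.3656]
ee_rot: [-1.57, 0.181, 0.214]
force: [-0.3, -0.1, -0.3]
gripper_width: 0.0436
```

Call:
send_rows --commands "0.8 -0.3 0 0 0 0; 0.8 -0.2 0 0 0 0; 0.8 0 0 0 0 0; 0 0 0 0 0 0"

```text
time: 9.68
tcp_pos: [0.623, -0.0422, 0.3614]
ee_rot: [-1.569, 0.183, 0.215]
force: [0.3, -0.5, -0.5]
gripper_width: 0.0432
```

```bash
python3 plan.py .5997 -.040 .2636 5 .238; python3 look.py 8 side top wrist
```

```text
[ 0.62296827 -0.04217656  0.36141853] [-0.17  0.39  1.09 -0.05  1.92 -0.2 ]
[0.02, 1.005, 0.032, 0.0, -0.001, -0.001]
[0.017, 1.005, 0.031, 0.0, -0.001, -0.001]
[0.014, 1.005, 0.031, 0.0, -0.001, -0.001]
[0.011, 1.005, 0.03, 0.0, -0.001, -0.001]
[0.008, 1.005, 0.03, 0.0, -0.001, -0.001]
9.6833 [ 0.623  -0.0422  0.3614] [ 0.3 -0.5 -0.5] 0.0432
[[ 0.968 -0.25  -0.021]
 [ 0.019 -0.01   1.   ]
 [-0.25  -0.968 -0.005]]
[-0.17  0.39  1.09 -0.05  1.92 -0.2 ]
```

View pics/side8c.png

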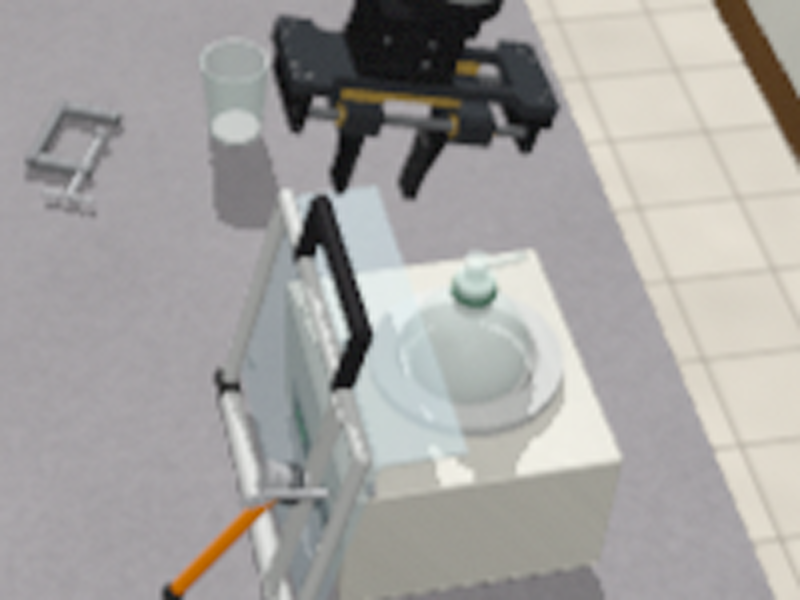

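View pics/wrist8.png

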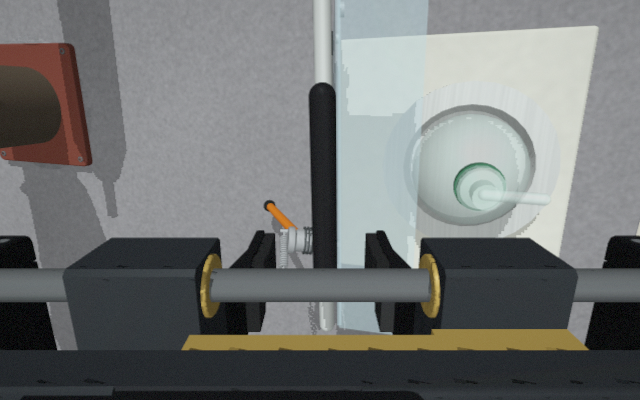

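Call:
send_rows --commands "0 0.8 0 0 0 0; 0 0.8 0 0 0 0; 0 0.8 0 0 0 0; 0 0.8 0 0 0 0; 0 0.8 0 0 0 0; 0 0.8 0.1 0 0 0; 0 0.2 0 0 0 0; 0 0 0 0 0 0"

```text
time: 10.5
tcp_pos: [0.5953, -0.041, 0.2663]
ee_rot: [-1.57, 0.187, 0.214]
force: [0.3, 0.3, -0.0]
gripper_width: 0.0435
```

```bash
python3 look.py 9 side top wrist
```

```text
10.5 [ 0.5953 -0.041   0.2663] [ 0.3  0.3 -0. ] 0.0435
[[ 0.968 -0.252 -0.018]
 [ 0.015 -0.011  1.   ]
 [-0.252 -0.968 -0.006]]
[-0.17  0.34  1.32 -0.05  1.73 -0.19]
```

View pics/side9c.png

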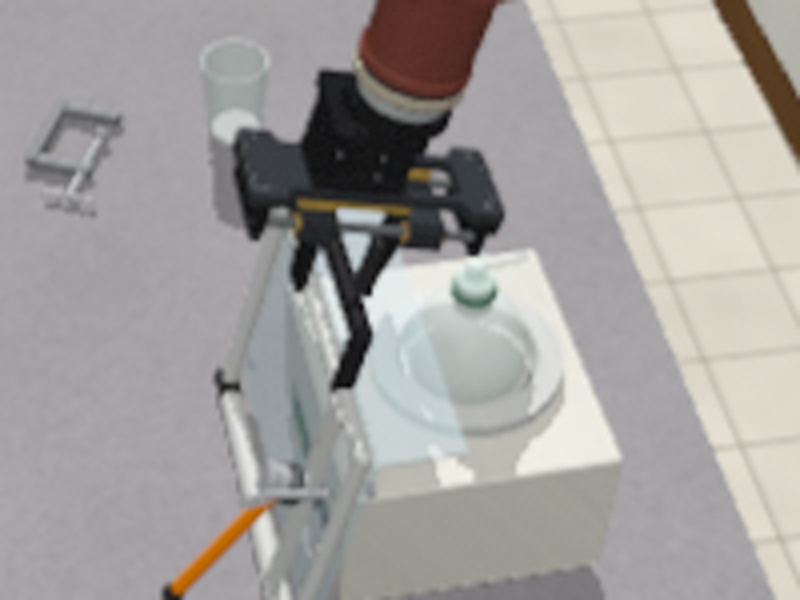

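View pics/wrist9.png

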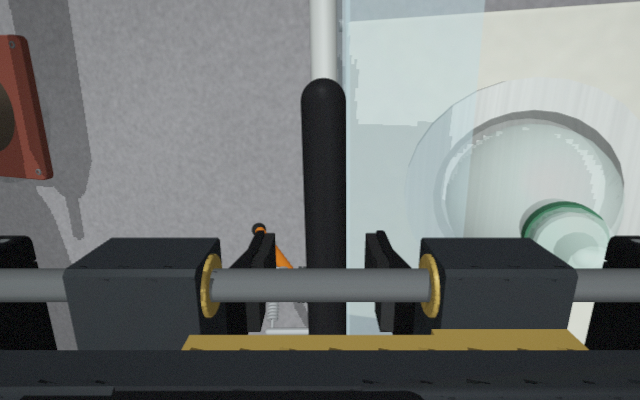

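Call:
send_rows --commands "0.05 0.1 0 0 0 0; 0 0 0 0 0 0; 0 0 0 0 0 0; 0 0 0 0 0 0; 0 0 0 0 0 0; 0 0 0 0 0 0; 0 0 0 0 0 0; 0 0 0 0 0 0" --gripper 1 --newtons 20

```text
time: 11.32
tcp_pos: [0.5976, -0.0412, 0.2649]
ee_rot: [-1.571, 0.186, 0.211]
force: [1.3, 0.2, 0.7]
gripper_width: 0.0172
```

```bash
python3 - <<'E'
from plan import *
s=robot.observe(); R0=Ro.from_rotvec(s["ee_rot"]);print(s["tcp_pos"],s["gripper_width"],s["force"].round(1))
# pivot about shield base (tube rolls a bit; ignore): y axis of shield
n=8; tot=-.238
R,o=shield(*V0); ax=R.apply([0,1,0]); p=s["tcp_pos"]; Rc=R0
g=p+R0.apply([0,-.019,0]); print("grip est",g, "len",np.linalg.norm(g-o), "tilt by grip",np.arctan2(g[0]-o[0],g[2]-o[2]))
for i in range(n):
    Q=Ro.from_rotvec(ax*tot/n); pn=o+Q.apply(p-o); print((Rc.inv().apply(pn-p)/.02).round(3),(Rc.inv().apply(ax*tot/n)/np.pi).round(4)); p=pn;Rc=Q*Rc
print(p)
E
```

```text
[ 0.59757696 -0.04116792  0.2649291 ] 0.01724078443735558 [1.3 0.2 0.7]
grip est [ 0.60232194 -0.04095457  0.28332583] len 0.28077313872895837 tilt by grip 0.2307785753448504
[-0.389  0.015 -0.006] [ 0.0002  0.     -0.0095]
[-0.389  0.015 -0.006] [ 0.0002  0.     -0.0095]
[-0.389  0.015 -0.006] [ 0.0002  0.     -0.0095]
[-0.389  0.015 -0.006] [ 0.0002  0.     -0.0095]
[-0.389  0.015 -0.006] [ 0.0002  0.     -0.0095]
[-0.389  0.015 -0.006] [ 0.0002  0.     -0.0095]
[-0.389  0.015 -0.006] [ 0.0002  0.     -0.0095]
[-0.389  0.015 -0.006] [ 0.0002  0.     -0.0095]
[ 0.53582962 -0.04313833  0.2717674 ]
```

Call:
send_rows --commands "-0.2 0.01 0 0 0 -0.005; -0.2 0.01 0 0 0 -0.005; -0.2 0.01 0 0 0 -0.005; -0.2 0.01 0 0 0 -0.005; -0.2 0.01 0 0 0 -0.005; -0.2 0.01 0 0 0 -0.005; -0.2 0.01 0 0 0 -0.005; -0.2 0.01 0 0 0 -0.005"

```text
time: 11.98
tcp_pos: [0.5653, -0.0422, 0.2701]
ee_rot: [-1.578, 0.086, 0.111]
force: [0.6, -5.2, 3.0]
gripper_width: 0.017
```

```bash
python3 look.py 10
```

```text
11.9833 [ 0.5653 -0.0422  0.2701] [ 0.6 -5.2  3. ] 0.017
[[ 0.992 -0.125 -0.016]
 [ 0.015 -0.01   1.   ]
 [-0.125 -0.992 -0.008]]
[-0.19  0.16  1.51 -0.03  1.59 -0.21]
```

View pics/side10c.png

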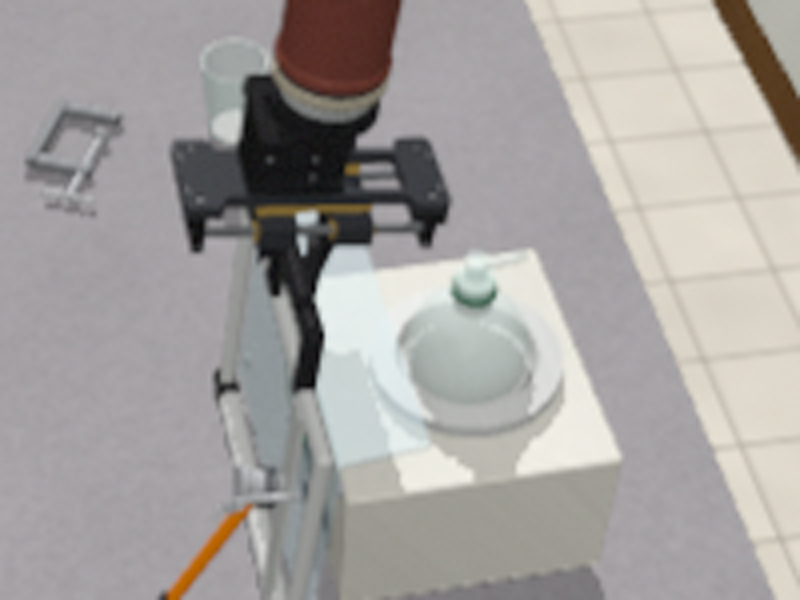

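Call:
send_rows --commands "-0.2 0.01 0 0 0 -0.005; -0.2 0.01 0 0 0 -0.005; -0.2 0.01 0 0 0 -0.005; -0.2 0.01 0 0 0 -0.005; -0.2 0.02 0 0 0 -0.005; -0.2 0.02 0 0 0 -0.005; -0.2 0.02 0 0 0 -0.005; 0 0 0 0 0 0; 0 0 0 0 0 0"

```text
time: 12.83
tcp_pos: [0.538, -0.0432, 0.2715]
ee_rot: [-1.58, -0.001, 0.024]
force: [0.6, -5.8, 8.2]
gripper_width: 0.0174
```

```bash
python3 look.py 11
```

```text
12.8333 [ 0.538  -0.0432  0.2715] [ 0.6 -5.8  8.2] 0.0174
[[ 1.    -0.015 -0.016]
 [ 0.016 -0.01   1.   ]
 [-0.015 -1.    -0.009]]
[-0.22 -0.    1.68 -0.01  1.48 -0.23]
```

View pics/side11c.png

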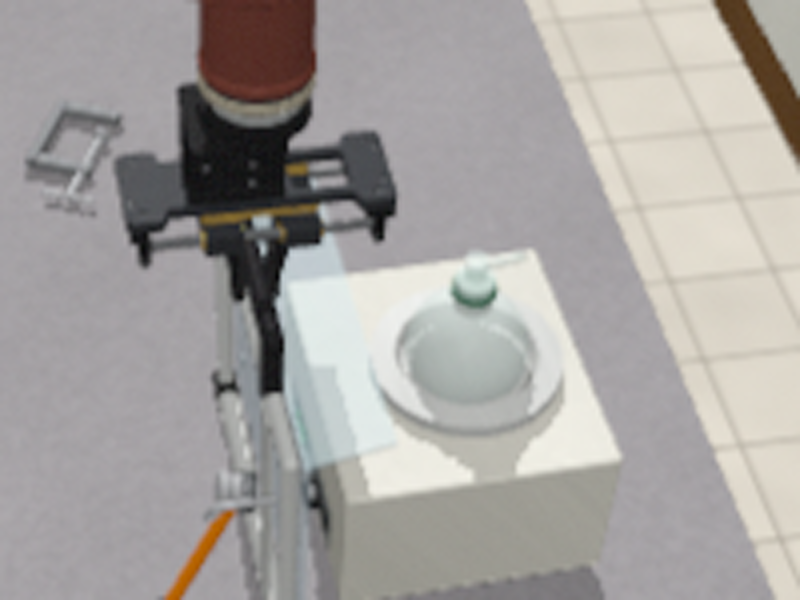

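View pics/top11c.png

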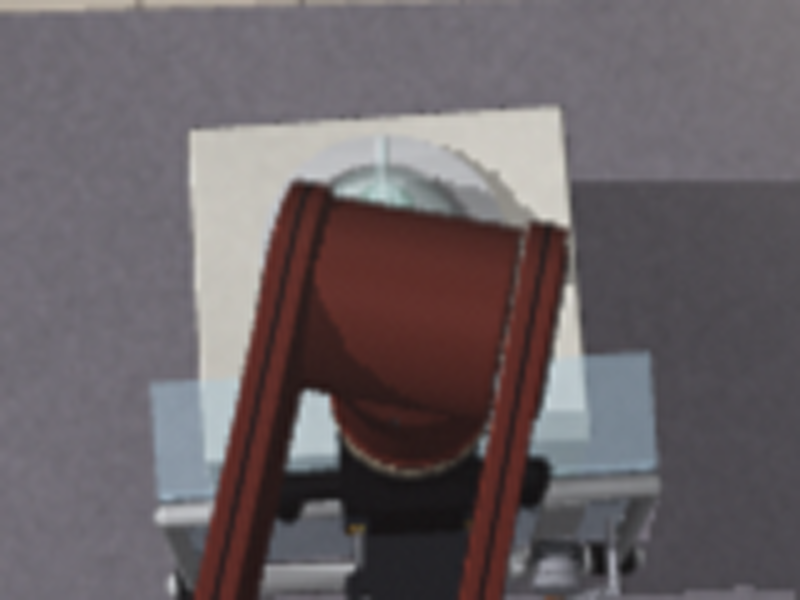

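Call:
send_rows --commands "-0.12 0 0 0 0 -0.003; -0.1 0 0 0 0 -0.002; 0 0 0 0 0 0; 0 0 0 0 0 0; 0 0 0 0 0 0; 0 0 0 0 0 0"

```text
time: 13.43
tcp_pos: [0.534, -0.0433, 0.2714]
ee_rot: [-1.58, -0.013, 0.012]
force: [-0.2, -6.7, 8.1]
gripper_width: 0.0175
```

```bash
python3 look.py 12; python3 - <<'E'
import cv2
a=cv2.imread("pics/side12.png")[190:290,260:360]; cv2.imwrite("pics/side12d.png",cv2.resize(a,None,fx=6,fy=6,interpolation=cv2.INTER_CUBIC))
from h import *
for t in (.06,.03,0,-.02):
    R,o=shield(.5381,-.0424,.0319,t)
    print(t,{k:proj(C["side"],R.apply(q)+o)[0].round(1).tolist() for k,q in dict(foot=(-.088,-.09,.001),tl=(0,.15,0),tr=(0,-.15,0),hr=(0,-.07,.28),rr=(0,-.15,.225)).items()})
E
```

```text
13.4333 [ 0.534  -0.0433  0.2714] [-0.2 -6.7  8.1] 0.0175
[[ 1.     0.001 -0.016]
 [ 0.016 -0.009  1.   ]
 [ 0.001 -1.    -0.009]]
[-0.22 -0.02  1.7  -0.01  1.46 -0.24]
0.06 {'foot': [291.4, 260.8], 'tl': [305.7, 203.9], 'tr': [321.7, 273.1], 'hr': [322.9, 194.1], 'rr': [327.1, 228.0]}
0.03 {'foot': [291.4, 261.3], 'tl': [305.7, 203.9], 'tr': [321.7, 273.1], 'hr': [320.1, 194.4], 'rr': [324.8, 228.3]}
0 {'foot': [291.4, 261.8], 'tl': [305.7, 203.9], 'tr': [321.7, 273.1], 'hr': [317.2, 194.8], 'rr': [322.4, 228.6]}
-0.02 {'foot': [291.4, 262.1], 'tl': [305.7, 203.9], 'tr': [321.7, 273.1], 'hr': [315.2, 195.1], 'rr': [320.8, 228.8]}
```

View pics/side12d.png

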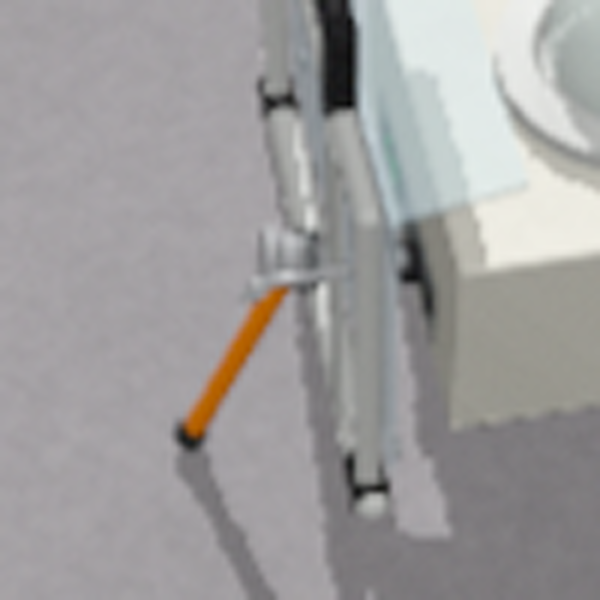

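View pics/side12c.png

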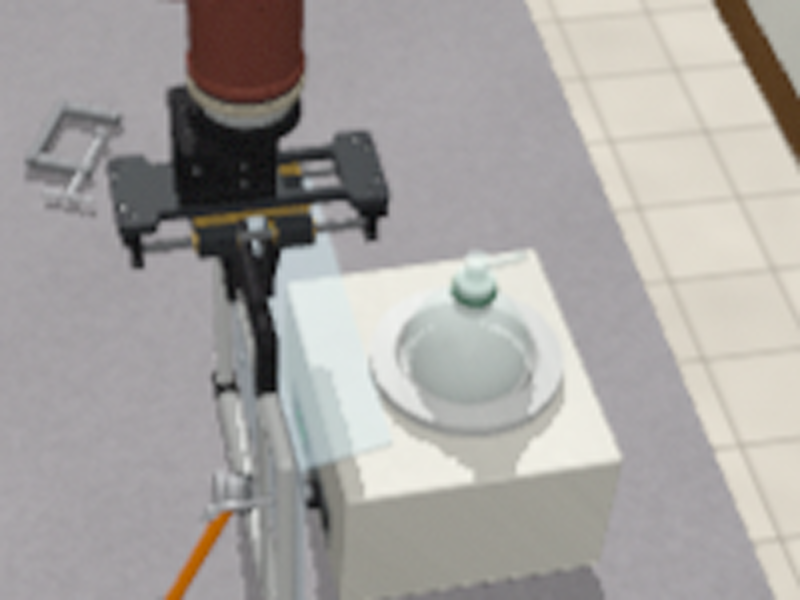

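Call:
send_rows --commands "-0.08 0 0 0 0 -0.002; 0 0 0 0 0 0; 0 0 0 0 0 0; 0 0 0 0 0 0; 0 0 0 0 0 0; 0 0 0 0 0 0"

```text
time: 14.03
tcp_pos: [0.5324, -0.0433, 0.2714]
ee_rot: [-1.58, -0.018, 0.007]
force: [-0.5, -6.1, 6.6]
gripper_width: 0.0173
```

```bash
python3 look.py 13; python3 - <<'E'
import cv2
a=cv2.imread("pics/side13.png")[150:290,250:400]; cv2.imwrite("pics/side13d.png",cv2.resize(a,None,fx=4,fy=4,interpolation=cv2.INTER_CUBIC))
E
```

```text
14.0333 [ 0.5324 -0.0433  0.2714] [-0.5 -6.1  6.6] 0.0173
[[ 1.     0.007 -0.016]
 [ 0.016 -0.009  1.   ]
 [ 0.007 -1.    -0.009]]
[-0.22 -0.03  1.71 -0.01  1.46 -0.24]
```

View pics/side13d.png

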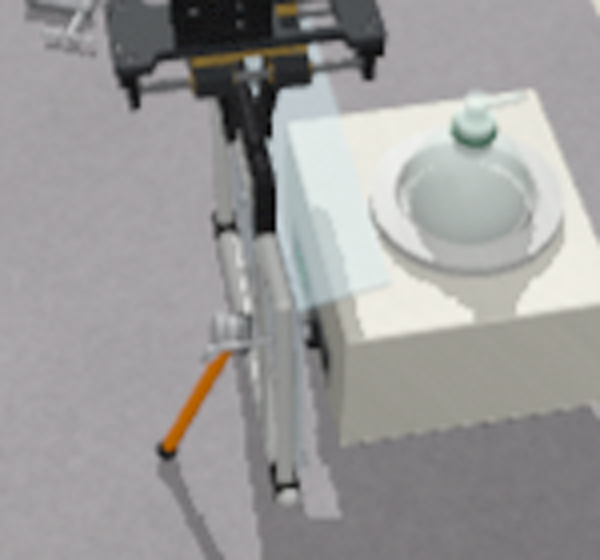

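View pics/top13.png

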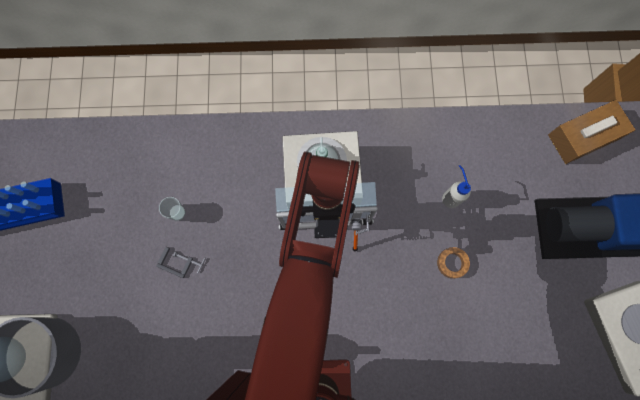

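```bash
python3 - <<'E'
from bench import robot
s=robot.observe(); print(s["time"],s["tcp_pos"],s["force"],s["gripper_width"])
print(robot.sign_off())
E
```

```text
14.1333 [ 0.53242372 -0.04330531  0.27140417] [ 0.14049478 -6.33512115  7.9345363 ] 0.017290089383558017
the job is handed in; nothing more can be done
None
```

I swung the leg down with the closed fingers until its spring carried it to the stop. I then gripped the handle (20 N command, fingers stopped at 17 mm on the 18 mm bar), tilted the shield up about its bottom tube and signed off at 14.1 s, still holding it. The hand-in reports no verdict.

**Last checks that agreed:**
- **Leg:** the foot sat within a pixel of where full-down should be (292, 258 px) once the spring took over.
- **Shield:** the handle position puts it upright to about −0.02 rad, good to roughly ±0.01 rad.
- **Bottom tube:** the side camera shows its end within a pixel of where it started.
- **Foot:** the ball is at its bench position, and its shadow meets the ball.
- **Heater and bystanders:** the side view shows the panel clear of the heater's front edge. The flask and bystanders look unmoved by eye in the final pictures.

**Less certain:**
- **Foot load:** I never saw a clear reaction force from the foot, so "on the bench" rests on the pictures and geometry.
- **Leftover forces:** the wrist still felt about 8 N upward, from the tool pressing the shield onto the bench. A steady 6 N or so sideways was also there, probably a small yaw mismatch in the grip.
- **Joint limits:** the elbow and shoulder touched their range limits briefly. The elbow did so while I backed away from the leg, so that move was cut short.

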